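# Clamp a cast stone block with a slip-clutch cam handle

### The job

Put the loose cast-stone wall block into the clamping jig, upright on the bed between the two end stops, the fence and the round cam, and let go of it. Then swing the cam handle clockwise (seen from above) until its slip clutch gives way, stop at once and let go, so that the block stays tightly clamped against the fence; forcing the handle on past the short slip cracks the block. Leave the other things on the table where they are.

Things in the scene. Friction and masses are not known exactly. Their poses are not given: they have to be found in the camera images.
- stone_center (a point): centre of the loose cast-stone block: a small grey-beige model of masonry in three courses, a plain box 60 mm long (its x), 44 mm wide (its y), 52 mm tall (its z), about 0.24 kg, standing upright on the table. It goes into the jig with its length along the fence, either way round, and is best gripped across its two ends (60 mm apart)
- jig: the clamping jig, fixed: a flat aluminium bed plate 200 x 180 mm, 16 mm thick, origin at its underside (table height). Its x runs along the fence, its y points from the fence to the cam. Two end stops, 10 mm high above the bed and 40 mm wide, have their inner faces 39 mm either side of the nest centre along x, so that the block stands between them with 9 mm to spare at each end
- fence: the steel fence, bolted to the bed: 130 mm long (its x), 34 mm tall, with a stiffly sprung black rubber-faced pressure pad, 70 mm long, on the side of the nest; origin at its underside (bed height). The pad's face, against which the block is clamped, lies 8 mm from the origin towards its +y and yields 2 mm under clamping. Its distance from the cam differs from time to time
- nest (a point): the point on the bed surface, 24.5 mm from the pad's face and midway between the end stops, above which the block's centre should be when it is set down (2.5 mm clear of the pad; at least 2.5 mm clear of the opened cam, often more); axes as the fence's. The block is 22 mm from centre to side
- pivot (a point): the upright axis about which the cam and its handle turn, at bed height. The cam is a steel eccentric disc of 56 mm diameter, 6 to 28 mm above the bed; it starts open and closes on the block as the handle turns clockwise, meeting it after 0.4 to 1.3 rad
- handle_grip (a point): centre of the handle's grip: an upright black cylinder, 18 mm in diameter and 45 mm tall, that spins freely on the end of a flat steel lever, 120 mm from the pivot axis. The grip reaches from 60 to 105 mm above the table; the lever bar is below it, 46 to 56 mm above the table, 18 mm wide
- clutch (a point): top of the round clutch hub of the handle, on the pivot axis. The free lever moves at 2 to 3 N at the grip; once the cam bears on the block the force climbs over some 20 mm to 7 to 8 N, where the clutch slips at steady force; the slip lasts only 0.15 rad (18 mm at the grip), then the handle is solid and overloads the block. The cam holds by itself when the grip is let go
- baluster: bystander: a turned round cast-stone baluster, 54 mm in diameter, 80 mm tall, origin under its centre; may stand where the block could be
- paint_jar: bystander: a small round jar, 54 mm in diameter, 65 mm tall
- glue_bottle: bystander: a white bottle, 48 mm in diameter, 140 mm tall
- brush: bystander: a brush 200 mm long, lying
- water_cup: bystander: a white cup, 72 mm in diameter, 80 mm tall
- spatula: bystander: a spatula 190 mm long, lying
- putty_tin: bystander: a flat tin, 70 mm in diameter, 32 mm tall
Things that resemble listed ones, but are neither listed nor needed, are in the scene too. Leave any pink look-alike of the part that bears stone_center alone.

How it is judged (in metres and radians):
On the way, in this order (a step that is already met when the one before it is completed fails the run):
1. the block stands in the jig, down on the bed between the end stops, and the gripper has let go of it (x of stone_center in the frame of nest between -0.011 and 0.011 m and y of stone_center in the frame of nest between -0.006 and 0.012 m and z of stone_center in the frame of nest below 0.029 m and angle between stone_center's own z axis and vertical below 0.08 rad and contact force between the fingers and stone below 0.1 N), for 0.2 s.
2. the handle has been turned until the clutch slips: the block is pressed against the fence with more than 30 N (contact force between stone and fence above 30 N), for 0.1 s.
At the end, for the whole second after the job is handed in: The block stands upright (within 0.08 rad) on the bed (within 3 mm), within 11 mm of the middle between the end stops, flush with the fence (within 0.06 rad, its centre within 24.5 mm of the pad's unloaded face), at rest, and stays pressed against the fence by the cam with more than 30 N (x of stone_center in the frame of nest between -0.011 and 0.011 m and y of stone_center in the frame of nest below 0 m and z of stone_center in the frame of nest below 0.029 m and angle between stone_center's own z axis and vertical below 0.08 rad and angle between the x axis of stone_center and the x axis of nest, either way round below 0.06 rad and contact force between stone and fence above 30 N and linear speed of stone below 0.01 m/s); the robot touches nothing.
It fails at once if the block is cracked: pressed against the fence with more than 60 N (contact force between stone and fence above 60 N).
It fails at once if a bystander is moved by more than 30 mm (distance of any of baluster, paint_jar, glue_bottle, brush, water_cup, spatula, putty_tin from where it was at the start of the episode above 0.03 m).
It also fails if it takes over 61 s, if anything falls off the work surface, if the arm or the gripper's body presses on something with over 40 N, if the wrist force passes 120 N, or if a joint passes its speed limit or range.

### The arm

A 6-joint arm with a two-finger parallel gripper is mounted at the origin on the work surface. World frame = base frame: x ahead of the robot, y to its left, z up, the work surface at z = 0. Lengths are in m, angles in degrees, forces in N, time in s.
With the tool pointing down it reaches from about 0.325 to 0.85 m from the base axis. Payload 15.5 kg.
Tool frame: the origin (TCP) lies at the very end of the fingers, on their centre line; the grasp point (between the pads) lies arm.grip_depth behind it (arm.grip_depth is the distance from the TCP to the grasp point, in m); z points along the fingers, y is the line along which they close (so a half turn about z gives the same grasp; the last joint's range is limited). The gripper opens to 91 mm and grips with 3 to 60 N. Pads are 32 mm wide; open, the fingers measure 118 mm over their backs; the gripper's body (76 mm by 178 mm) begins 60 mm behind the grasp point.
Start: joints at [69.471, 28.281, 77.091, -0, 74.628, -5.472], TCP at [0.162, 0.604, 0.214] pointing down, gripper open.
Joint ranges: [-166.48, 166.48], [-47.26, 123.95], [12.59, 153.08], [-70.14, 250.14], [6.76, 159.57], [-176.63, 176.63]. Speed limits (degrees/s): [108.29, 108.29, 147.25, 172.46, 172.46, 172.46].

### API

Orientations are given as a 3x3 rotation matrix whose columns are the frame's x, y, z axes.
In Python, from rig import arm gives the robot as it stands. Calls block until the motion is done:
- arm.move_to(position, orientation): joint-space move of the TCP to a pose.
- arm.move_l(position, orientation=None, feed=0.15): straight line of the TCP; orientation=None keeps the orientation; feed is the mean speed in m/s.
- arm.move_joints(angles): joint-space move.
- arm.grip(opening): finger opening in m; the grip force is fixed at half the most; returns when the fingers have stopped.
- arm.sleep(seconds).
- arm.solve_ik(position, orientation): joint angles nearest the present ones, or None.
- arm.snapshot(name): name is "scene" or "side" or "wrist"; returns the picture (400x640x3 uint8, red, green, blue); there is no depth.
- arm.get_calibration(name): a dict with "intrinsics" (3x3 intrinsics, pixels), "cam_to_world" (4x4, takes a point from camera to world coordinates). Camera axes: x right, y down, z forward; pixel columns grow to the right and rows downward; lengths in m; the calibration is good to about 2 mm. A picture is of the moment at which its call begins: read the wrist's pose just before it. get_calibration takes no time and is no camera call; for the wrist camera it gives the pose at the moment of the call.
A pose or a line that the arm cannot do raises arm.Unreachable and nothing moves.
- arm.sign_off(): hands the job in; it is judged then, once.
Readings, each from a call of its own:
- arm.current_t(): time.
- arm.current_joint_positions(): joint angles.
- arm.current_dq(): joint speeds.
- arm.current_tau(): joint torques, N m.
- arm.current_ee_pos(): TCP position.
- arm.current_tool_rot(): TCP orientation.
- arm.current_force(): force on the tool from outside, world axes, zero at the start.
- arm.current_torque(): the same for the moment, N m.
- arm.current_width(): finger opening in m.
- arm.current_grasp_force(): force on a finger pad.
Only numpy, scipy, OpenCV 4.12 (cv2) and the standard library are available. Lean on these libraries where they do the work, as an engineer would, in place of code of your own. Each camera call takes 0.05 s, during which the arm holds its last target. There are 200 camera calls.

## Working session

There is one attempt and no reset: what is moved stays moved. The work goes in short steps, each a Python script; the robot and the scene stay as the last script left them, time stands still between calls to the robot, and variables do not carry over. Pictures are saved under pics/ and viewed, at most 10 in all, crops included, and the job is handed in when it is done.

```bash
mkdir -p pics; ls
python3 - <<'E'
from rig import arm
import cv2,numpy as np
for n in("scene","side","wrist"):
    c=arm.get_calibration(n); im=arm.snapshot(n); cv2.imwrite(f"pics/{n}0.png",im[:,:,::-1]); np.save(f"pics/{n}0.npy",im)
    print(n,np.round(c["intrinsics"],1).tolist(),np.round(c["cam_to_world"],3).tolist())
print(arm.grip_depth,arm.current_t(),arm.current_tool_rot())
E
```

```text
pics
scene [[459.8, 0.0, 323.1], [0.0, 459.8, 201.0], [0.0, 0.0, 1.0]] [[-0.063, 0.839, -0.541, 1.167], [0.998, 0.046, -0.045, 0.036], [-0.012, -0.542, -0.84, 1.023], [0.0, 0.0, 0.0, 1.0]]
side [[515.7, 0.0, 306.2], [0.0, 515.7, 194.1], [0.0, 0.0, 1.0]] [[-0.946, -0.245, 0.211, 0.313], [-0.324, 0.715, -0.62, 0.756], [0.001, -0.655, -0.756, 0.994], [0.0, 0.0, 0.0, 1.0]]
wrist [[298.2, 0.0, 316.4], [0.0, 298.2, 199.1], [0.0, 0.0, 1.0]] [[0.26, 0.934, 0.247, 0.093], [0.966, -0.251, -0.068, 0.623], [-0.001, 0.256, -0.967, 0.384], [0.0, 0.0, 0.0, 1.0]]
0.0188 0.15 [[-9.65666544e-01  2.59784593e-01 -3.02488558e-04]
 [ 2.59784759e-01  9.65666178e-01 -8.44207006e-04]
 [ 7.27909967e-05 -8.93804378e-04 -9.99999598e-01]]
```

View pics/scene0.png

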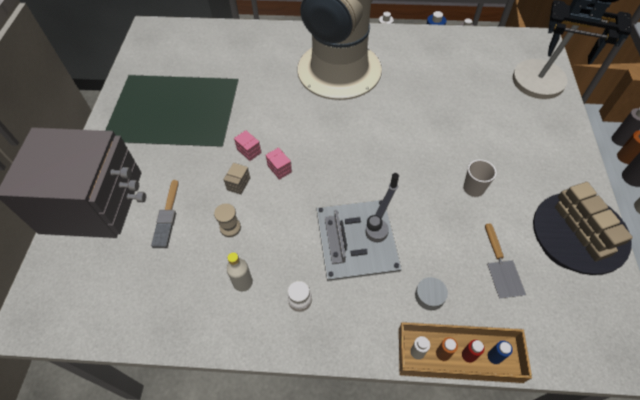

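View pics/side0.png

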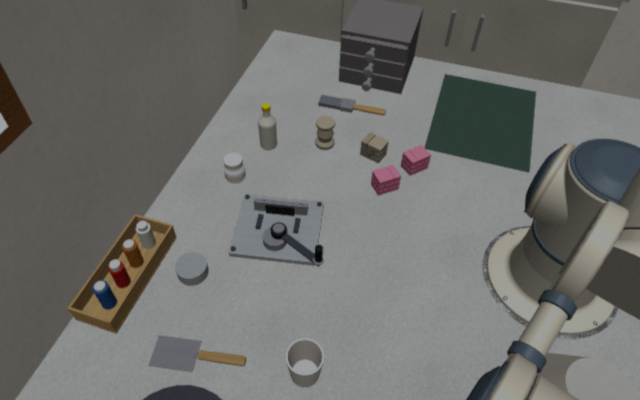

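Scene view: block candidates are the beige block (237,178), two pink look-alikes (248,145) and (279,163) and the beige loaf slices on the plate (590,215). The baluster is at (228,218). I choose (237,178). The jig is centred at about (358,240), with the fence on the left, the hub at (376,225) and the grip at (394,181).

```bash
cat > h.py <<'E'
from rig import arm
import cv2,numpy as np
def cal(n): c=arm.get_calibration(n); return np.array(c["intrinsics"]),np.array(c["cam_to_world"])
def ray(c,uv,z):
    K,T=c; d=T[:3,:3]@np.linalg.solve(K,[uv[0],uv[1],1]); o=T[:3,3]; return o+d*(z-o[2])/d[2]
def proj(c,p):
    K,T=c; q=K@(T[:3,:3].T@(np.asarray(p)-T[:3,3])); return q[:2]/q[2]
def down(yaw): # yaw: direction of tool y in world, radians
    y=np.array([np.cos(yaw),np.sin(yaw),0]); z=np.array([0,0,-1.]); return np.c_[np.cross(y,z),y,z]
E
python3 - <<'E'
from h import *
c=cal("scene"); s=cal("side")
for nm,a,b,z in [("block top",(238,172),(375,141),.052),("hub",(376,223),(279,230),.06),("grip top",(395,178),(319,248),.105),("jigc",(358,240),(279,230),.016)]:
    print(nm,ray(c,a,z).round(3),ray(s,b,z).round(3))
a=cv2.imread("pics/scene0.png"); b=cv2.imread("pics/side0.png")
r=lambda i,x,y,w,h,k:cv2.resize(i[y:y+h,x:x+w],(w*k,h*k),interpolation=cv2.INTER_CUBIC)
t=np.hstack([r(a,205,130,80,60,5),r(b,340,120,80,60,5)]); u=np.hstack([r(a,310,170,100,75,4)[:,:],r(a,310,210,100,75,4)])
cv2.imwrite("pics/crop1.png",np.vstack([t,u]))
E
```

```text
block top [ 0.464 -0.245  0.052] [ 0.464 -0.252  0.052]
hub [0.604 0.116 0.06 ] [0.598 0.112 0.06 ]
grip top [0.5   0.159 0.105] [0.488 0.16  0.105]
jigc [0.629 0.075 0.016] [0.611 0.081 0.016]
```

View pics/crop1.png

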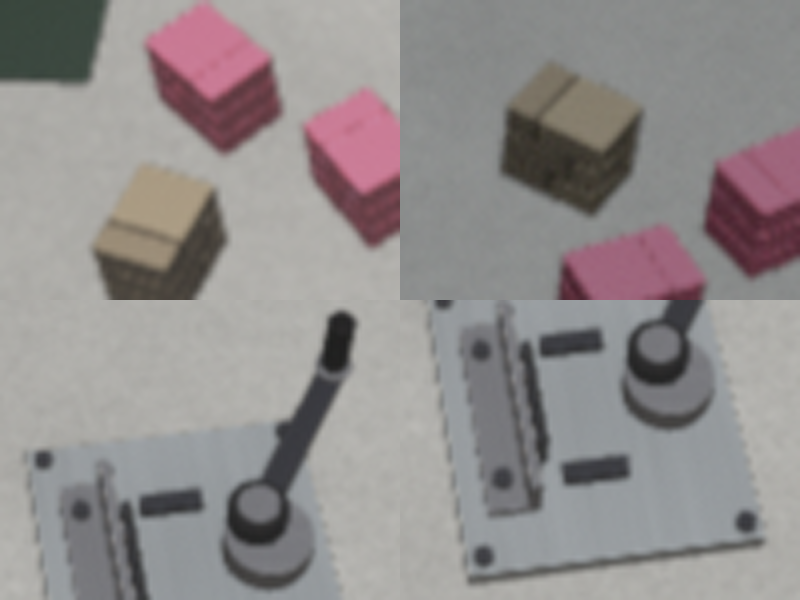

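Run:
```python
from h import *
c=cal("scene"); s=cal("side")
P=[ray(c,(205+u/5,130+v/5),.052) for u,v in [(148,168),(216,188),(168,268),(97,246)]]
Q=[ray(s,(340+(u-400)/5,120+v/5),.052) for u,v in [(549,62),(641,105),(603,154),(508,105)]]
for X in(P,Q):
    X=np.array(X)[:,:2]; print(X.mean(0).round(4),[ (np.linalg.norm(d).round(4),np.degrees(np.arctan2(d[1],d[0])).round(1)) for d in np.roll(X,-1,0)-X])
```

```text
[ 0.4691 -0.2482] [(np.float64(0.0399), np.float64(73.6)), (np.float64(0.0553), np.float64(-17.9)), (np.float64(0.041), np.float64(-106.8)), (np.float64(0.0551), np.float64(160.9))]
[ 0.464 -0.251] [(np.float64(0.0571), np.float64(162.8)), (np.float64(0.044), np.float64(76.4)), (np.float64(0.0598), np.float64(-19.4)), (np.float64(0.0417), np.float64(-107.1))]
```

Run:
```python
from h import *
import pickle
D={}
for n,p,y in [("jig",(.60,.06,.2),0),("blk",(.467,-.249,.18),np.radians(-18))]:
    arm.move_to(p,down(y)); arm.sleep(.2)
    D[n]=cal("wrist"); im=arm.snapshot("wrist"); cv2.imwrite(f"pics/w{n}.png",im[:,:,::-1])
    print(n,arm.current_t(),arm.current_joint_positions())
pickle.dump(D,open("cal.pkl","wb"))
a=cv2.imread("pics/wjig.png");b=cv2.imread("pics/wblk.png")
cv2.imwrite("pics/wb2.png",np.vstack([a[50:350],b[50:350]]))
print(proj(D["jig"],(.604,.114,.06)),proj(D["blk"],(.467,-.249,.052)))
```

```text
jig 2.875 [7.45594680e-02 2.72634829e+01 8.13529040e+01 1.12191797e-03
 7.13857440e+01 3.68516710e-02]
blk 4.4 [-3.44503730e+01  2.28405250e+01  9.30546076e+01  3.77768737e-03
  6.41002319e+01 -1.65268429e+01]
[320.40234839 140.01997301] [316.43321997 194.26568678]
```

View pics/wb2.png

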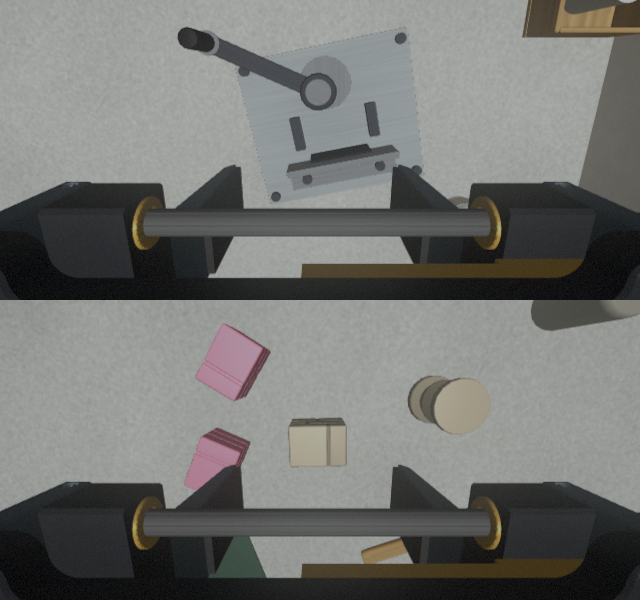

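Jig view: corner screws at (244,121), (400,88), (417,220) and (276,247), hub at (318,142), grip top at (190,88). Block view: block top at (318,392), with the pink corner at (250,390) close to the left finger, so I'll limit the opening.

Run:
```python
from h import *
import pickle
D=pickle.load(open("cal.pkl","rb"))
b=cv2.imread("pics/wblk.png"); hsv=cv2.cvtColor(b,cv2.COLOR_BGR2HSV)
roi=hsv[300-300+130:280,270:370]; print(hsv[200,310],hsv[140,260])
bg=b.astype(int); m=((bg[:,:,2]-bg[:,:,0]>22)&(bg[:,:,2]>120)).astype(np.uint8); 
m[:, :270]=0;m[:,370:]=0;m[:150]=0;m[235:]=0
m=cv2.morphologyEx(m,cv2.MORPH_CLOSE,np.ones((7,7)))
k=max(cv2.findContours(m,0,1)[0],key=cv2.contourArea); r=cv2.minAreaRect(k); bp=cv2.boxPoints(r)
X=np.array([ray(D["blk"],p,.052) for p in bp])[:,:2]; print(r,X.mean(0),[(np.linalg.norm(d).round(4),np.degrees(np.arctan2(d[1],d[0])).round(1)) for d in np.roll(X,-1,0)-X])
S=np.array([ray(D["jig"],p,.016) for p in [(244,121),(400,88),(417,220),(276,247)]])[:,:2]
print(S.mean(0),[(np.linalg.norm(d).round(4),np.degrees(np.arctan2(d[1],d[0])).round(1)) for d in np.roll(S,-1,0)-S])
a=cv2.imread("pics/wjig.png"); cv2.imwrite("pics/jc.png",cv2.resize(a[90:240,230:430],(800,600),interpolation=cv2.INTER_CUBIC))
```

```text
[ 23  35 169] [ 50   5 159]
((317.0, 195.5), (39.0, 56.0), 90.0) [ 0.4670416  -0.25077372] [(np.float64(0.0569), np.float64(-17.9)), (np.float64(0.0416), np.float64(-106.5)), (np.float64(0.0589), np.float64(162.1)), (np.float64(0.0416), np.float64(70.7))]
[0.62104833 0.07242196] [(np.float64(0.1806), np.float64(11.5)), (np.float64(0.1592), np.float64(-78.2)), (np.float64(0.1819), np.float64(-168.3)), (np.float64(0.1599), np.float64(101.4))]
```

View pics/jc.png

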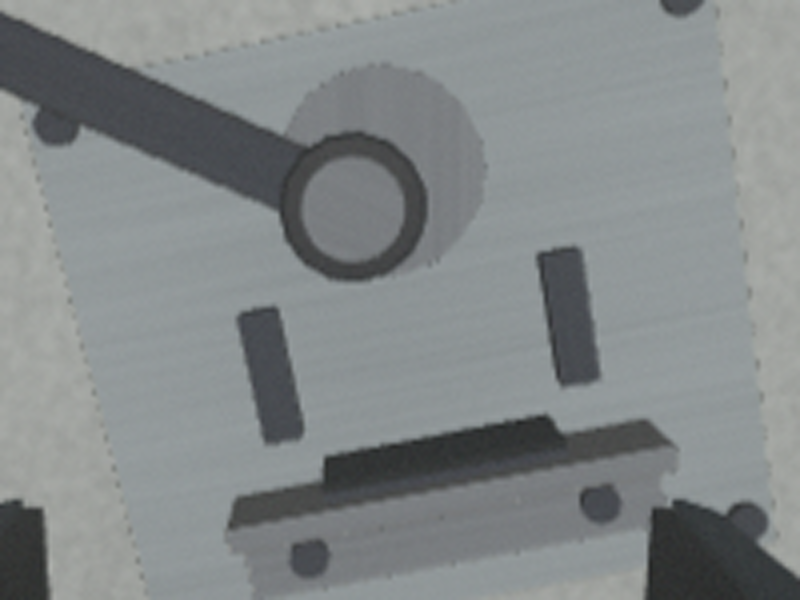

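Crop: end-stop inner edges at crop (278,307)-(303,432) and (537,252)-(560,385). The lower edge of the pad face runs (323,457)-(548,416), and the hub is at (354,207). Next: grasp the block, then look at the pad edge-on from above.

Run:
```python
from h import *
import pickle
D=pickle.load(open("cal.pkl","rb")); J=D["jig"]
px=lambda u,v:(230+u/4-.375,90+v/4-.375)
yaw=np.radians(11.6); u=np.array([np.cos(yaw),np.sin(yaw)]); v=np.array([-u[1],u[0]])
st=[ray(J,px(*p),.026)[:2] for p in [(278,307),(303,432),(537,252),(560,385)]]; print("stops x",[round(u@s,4) for s in st],"y",[round(v@s,4) for s in st])
for z in(.016,.020): print("pad y bottom",z,[round(v@ray(J,px(*p),z)[:2],4) for p in[(323,457),(548,416)]])
print("fence bottom",[round(v@ray(J,px(*p),.016)[:2],4) for p in[(235,497),(650,420)]])
print("pad y top",[round(v@ray(J,px(*p),.046)[:2],4) for p in[(325,490),(560,445)]])
h=ray(J,px(354,207),.06);print("hub",h,u@h[:2],v@h[:2])
o=np.radians(-17.9)
arm.grip(.078)
arm.move_l((.467,-.2505,.021),down(o),feed=.12)
arm.grip(.05); print(arm.current_width(),arm.current_grasp_force(),arm.current_force())
arm.move_l((.467,-.2505,.19),feed=.2)
cx=np.mean([u@s for s in st]); py=v@ray(J,px(435,437),.018)[:2]
p=u*cx+v*(py-.0715); arm.move_to((*p,.17),down(yaw)); arm.sleep(.2)
D["pad"]=cal("wrist"); cv2.imwrite("pics/wpad.png",arm.snapshot("wrist")[:,:,::-1])
D["meta"]=(cx,py); pickle.dump(D,open("cal.pkl","wb"))
print(p,cx,py,arm.current_t(),D["pad"][1][:3,3],arm.current_force(),arm.current_ee_pos())
a=cv2.imread("pics/wpad.png"); cv2.imwrite("pics/wpadz.png",cv2.resize(a[60:300,160:480],(800,600),interpolation=cv2.INTER_CUBIC))
```

```text
stops x [np.float64(0.5844), np.float64(0.5837), np.float64(0.6607), np.float64(0.6611)] y [np.float64(-0.0366), np.float64(-0.0747), np.float64(-0.036), np.float64(-0.0759)]
pad y bottom 0.016 [np.float64(-0.0863), np.float64(-0.0873)]
pad y bottom 0.02 [np.float64(-0.0852), np.float64(-0.0862)]
fence bottom [np.float64(-0.0935), np.float64(-0.0948)]
pad y top [np.float64(-0.0878), np.float64(-0.088)]
hub [0.60166999 0.1126318  0.06      ] 0.6120288022482165 -0.010651226344240868
0.06012377483840568 29.869888722896576 [-0.72557385  0.18371377  6.27915245]
[ 0.64149991 -0.02946762] 0.6224721512111626 -0.08635721923509794 9.05 [0.62687294 0.04128069 0.34103044] [ 0.10591718 -0.08987606 -2.4921034 ] [ 0.64124584 -0.03055443  0.17024213]
```

View pics/wpadz.png

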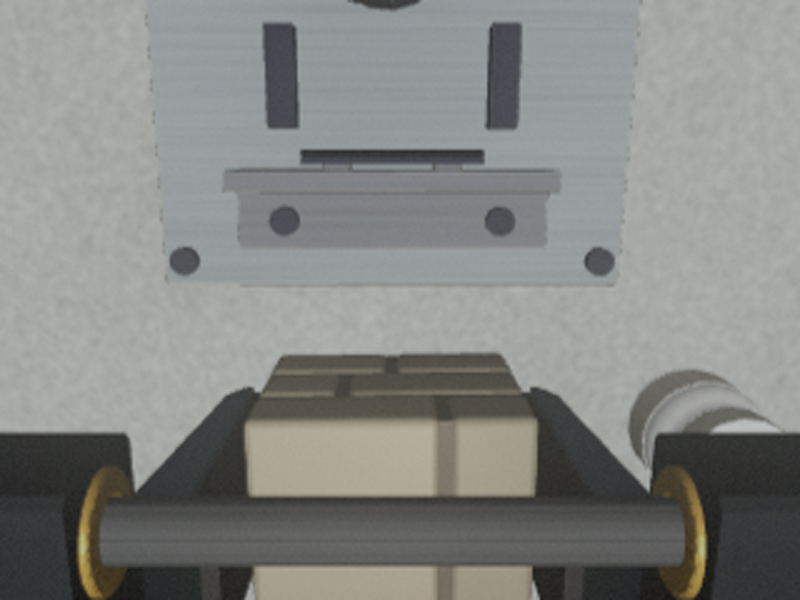

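The view shows the pad face edge at zoom row 150 (cols 301–485) and the stops' inner edges at cols ~298 and ~488. The block is held square, with its lower front edge at row 355 (cols 280–502).

Run:
```python
from h import *
import pickle
D=pickle.load(open("cal.pkl","rb")); C=D["pad"]
px=lambda a,b:(160+a/2.5-.3,60+b/2.5-.3)
yaw=np.radians(11.6); u=np.array([np.cos(yaw),np.sin(yaw)]); v=np.array([-u[1],u[0]])
f=lambda a,b,z:(lambda q:(round(u@q,4),round(v@q,4)))(ray(C,px(a,b),z)[:2])
e=arm.current_ee_pos(); print("tcp",u@e[:2],v@e[:2],"cam",v@C[1][:2,3])
for z in(.02,.045): print("pad",z,f(301,150,z),f(485,150,z))
print("stops",f(297,24,.026),f(299,128,.026),f(490,24,.026),f(487,128,.026))
zb=e[2]-.021
print("blk bottom front",f(280,355,zb),f(502,355,zb)); print("blk top front",f(247,418,zb+.052),f(536,418,zb+.052))
print("screws yaw",f(185,261,.016),f(599,261,.016))
R=arm.current_tool_rot(); print(np.degrees(np.arctan2(R[1,1],R[0,1])))
```

```text
tcp 0.6220047339250038 -0.15887074864115727 cam -0.08561276787612279
pad 0.02 (np.float64(0.5845), np.float64(-0.0854)) (np.float64(0.6611), np.float64(-0.0856))
pad 0.045 (np.float64(0.5875), np.float64(-0.0854)) (np.float64(0.6581), np.float64(-0.0856))
stops (np.float64(0.5852), np.float64(-0.0377)) (np.float64(0.5847), np.float64(-0.0768)) (np.float64(0.6609), np.float64(-0.0379)) (np.float64(0.6609), np.float64(-0.077))
blk bottom front (np.float64(0.5924), np.float64(-0.1383)) (np.float64(0.6516), np.float64(-0.1384))
blk top front (np.float64(0.5934), np.float64(-0.137)) (np.float64(0.6509), np.float64(-0.1371))
screws yaw (np.float64(0.5317), np.float64(-0.1322)) (np.float64(0.7128), np.float64(-0.1326))
11.503866485715527
```

Run:
```python
from h import *
yaw=np.radians(11.45); u=np.array([np.cos(np.radians(11.6)),np.sin(np.radians(11.6))]); v=np.array([-u[1],u[0]])
tgt=u*.6228+v*-.0597; R=down(yaw); cmd=tgt.copy()
arm.move_l((*cmd,.15),R,feed=.12)
arm.move_l((*cmd,.085),R,feed=.12); 
for _ in range(2):
    arm.sleep(.15); e=arm.current_ee_pos(); cmd+=tgt-e[:2]; arm.move_l((*cmd,.085),R,feed=.05)
arm.sleep(.15); e=arm.current_ee_pos(); print("err",e[:2]-tgt,e[2])
f0=arm.current_force(); z=.040; arm.move_l((*cmd,z),R,feed=.05); print(arm.current_force()-f0,arm.current_ee_pos())
while z>.0335:
    z-=.0007; arm.move_l((*cmd,z),R,feed=.02); f=arm.current_force()-f0
    if f[2]>4: break
print(z,f,arm.current_ee_pos(),arm.current_torque())
arm.grip(.074); arm.sleep(.1); print(arm.current_width(),arm.current_force())
arm.move_l((*cmd,.12),R,feed=.12)
# view from height, camera over nest
p=cmd-v*.05; arm.move_l((*p,.15),R,feed=.2); arm.sleep(.15)
import pickle; D=pickle.load(open("cal.pkl","rb")); D["in"]=cal("wrist"); im=arm.snapshot("wrist"); cv2.imwrite("pics/win.png",im[:,:,::-1]); pickle.dump(D,open("cal.pkl","wb"))
print(arm.current_t(),arm.current_joint_positions())
cv2.imwrite("pics/winz.png",cv2.resize(im[0:240,160:480,::-1],(800,600),interpolation=cv2.INTER_CUBIC))
```

```text
err [-4.01743842e-05 -4.78825752e-05] 0.08497544283596123
[1.61841131 0.69860027 0.19963862] [0.6223022  0.06671671 0.04031715]
0.036500000000000005 [-3.137345    1.53004137 15.21478828] [0.62216189 0.0667168  0.03731636] [-0.10213892  0.807711    0.0106612 ]
0.0736342062347385 [-0.38080585 -0.55493906  0.40845447]
16.0 [-3.74847734e+00  3.25320780e+01  8.02998099e+01  7.84308131e-03
  6.72477313e+01 -1.52394207e+01]
```

View pics/winz.png

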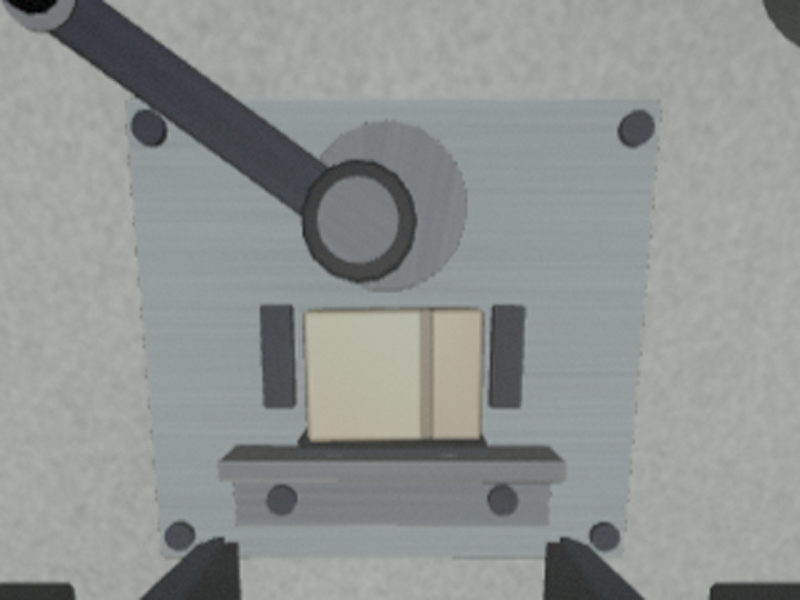

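The block stands in the nest, square, between the stops and clear of the cam. Next, triangulate the hub and grip.

Run:
```python
from h import *
import pickle
D=pickle.load(open("cal.pkl","rb"))
yaw=np.radians(11.5); u=np.array([np.cos(yaw),np.sin(yaw)]); v=np.array([-u[1],u[0]])
b=[ray(D["in"],(160+a/2.5-.3,c/2.5-.3),.068)[:2] for a,c in[(305,310),(482,308),(482,441),(309,441)]]; b=np.mean(b,0); print("block in nest", u@b-.6229, v@b+.061)
def pm(c,uv): K,T=c; W=np.linalg.inv(T); return (K@W[:3]),uv
def tri(*a):
    A=[]
    for c,(x,y) in a: P=K=c[0]@np.linalg.inv(c[1])[:3]; A+= [x*P[2]-P[0],y*P[2]-P[1]]
    X=np.linalg.svd(np.array(A))[2][-1]; return X[:3]/X[3]
hub=tri((D["jig"],(318.1,141.4)),(D["in"],(303.3,88.5)),(cal("scene"),(310+260/4-.4,170+(505-300)/4-.4))); print("hub",hub)
# grip top centroid: black blob in jig view
a=cv2.imread("pics/wjig.png"); m=(a.max(2)<32).astype(np.uint8); m[:, 240:]=0; m[130:]=0
n,l,st,ce=cv2.connectedComponentsWithStats(m); print(st[1:],ce[1:])
g=[ray(D["jig"],p,.105) for p in [(188,87)]]; print(g, ray(cal("scene"),(310+342/4,170+(322-300)/4),.105))
for q in g: d=q[:2]-hub[:2]; print(np.linalg.norm(d),np.degrees(np.arctan2(d[1],d[0])))
# lever end ring seen in 'in' view
q=ray(D["in"],(160+40/2.5,6/2.5),.06); d=q[:2]-hub[:2]; print(q,np.linalg.norm(d),np.degrees(np.arctan2(d[1],d[0])))
c=a[60:140,150:290]; cv2.imwrite("pics/grip.png",cv2.resize(c,(700,400),interpolation=cv2.INTER_CUBIC))
```

```text
block in nest 0.0006187966167283676 0.0018998117370359752
hub [0.60163232 0.11232888 0.06630698]
[] []
[array([0.49218084, 0.16050536, 0.105     ])] [0.49224521 0.15991881 0.105     ]
0.11958511390209704 156.24268758944996
[0.49387047 0.15439199 0.06      ] 0.11568026295655605 158.677610405206
```

View pics/grip.png

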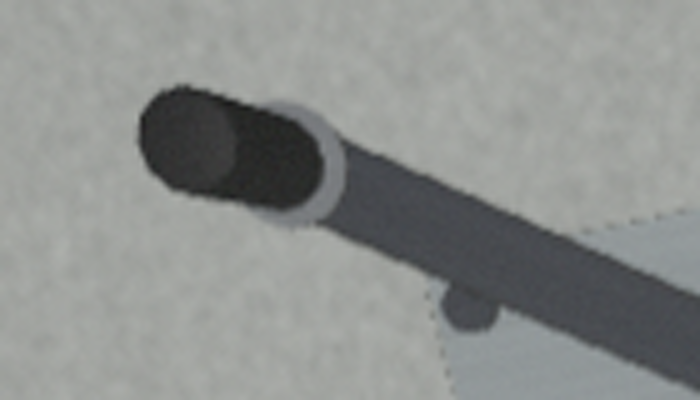

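```bash
cat >> h.py <<'E'
PV=np.array([.6016,.1123]); RH=down(np.radians(20)); ZG=.067
def er(a): return np.array([np.cos(a),np.sin(a)])
def step(a,r,feed,settle,f0):
    arm.move_l((*(PV+r*er(a)),ZG),RH,feed=feed); arm.sleep(settle)
    f=np.mean([arm.current_force()-f0 for _ in range(3)],0)
    e=arm.current_ee_pos()[:2]-PV; aa=np.arctan2(e[1],e[0]); t=np.array([np.sin(aa),-np.cos(aa)]) # clockwise
    return aa,np.linalg.norm(e),-f[:2]@t,f[:2]@er(aa),f[2]
E
python3 - <<'E'
from h import *
import json
arm.move_to((.492,.160,.15),RH); arm.grip(.05)
arm.move_l((.492,.160,ZG),RH,feed=.12); arm.sleep(.2); f0=arm.current_force()
arm.grip(.005); print(arm.current_width(),arm.current_force()-f0,arm.current_ee_pos())
a=np.radians(156.2); r=.1196
for i in range(50):
    a-=.004/.12; s=step(a,r,.05,.06,f0); print(i,arm.current_t(),np.round(s,4))
    r-=0 if abs(s[3])<2 else -np.sign(s[3])*.0003
    if s[2]>4.3 or abs(s[3])>15: break
json.dump([a,r,f0.tolist()],open("st.json","w"))
E
```

```text
0.017769395463841476 [-3.99953876  0.68853093  3.51317795] [0.49163382 0.16000153 0.06696719]
0 19.325 [ 2.6913  0.1198 -2.1222  4.9206  2.8503]
1 19.6333 [ 2.6569  0.1198 -2.2834  3.0998  1.5896]
2 19.9417 [ 2.6226  0.1199 -2.0827 -0.2186 -0.6718]
3 20.25 [ 2.5896  0.1199 -2.2985 -2.9869 -1.5277]
4 20.5583 [ 2.5584  0.1198 -2.3861 -1.648  -0.5029]
5 20.8667 [ 2.525   0.1198 -0.5971 -3.0728 -0.8611]
6 21.175 [ 2.4926  0.1198 -1.0775 -0.6814  0.5308]
7 21.4833 [ 2.4584  0.1197 -1.2741  0.3019  1.3194]
8 21.7917 [ 2.4246  0.1196 -1.963   0.7534  1.5592]
9 22.1 [ 2.3907  0.1196 -1.4758  1.0579  1.1351]
10 22.4083 [ 2.3569  0.1196 -0.7247  1.5101  0.7941]
11 22.7167 [ 2.3233  0.1196 -1.1037  1.1343  1.3509]
12 23.025 [ 2.2899  0.1196 -2.0537  0.4405  0.9249]
13 23.3333 [ 2.2563  0.1195 -1.2293 -0.2279  0.8208]
14 23.6417 [ 2.2232  0.1195 -0.9035 -1.0071  0.4896]
15 23.95 [ 2.1904  0.1195 -0.4591 -2.5255  0.2791]
16 24.2583 [2.1575 0.1194 0.0279 1.3386 1.7552]
17 24.5667 [ 2.1236  0.1194 -1.0463  1.7971  1.1463]
18 24.875 [ 2.0907  0.1194 -0.2007  3.4471  1.6058]
19 25.1833 [ 2.0565  0.1194 -1.4803 -0.7083 -0.1899]
20 25.4917 [ 2.0234  0.1194 -0.8657 -1.7294 -0.3851]
21 25.8 [ 1.9911  0.1195 -0.4374 -2.8669 -0.3319]
22 26.1083 [ 1.9585  0.1194 -0.2488 -1.2249 -0.2957]
23 26.4167 [ 1.9251  0.1194 -0.1577 -0.9414  0.047 ]
24 26.725 [ 1.8914  0.1193  0.0024 -0.3817  0.6566]
25 27.0333 [ 1.8591  0.1194  0.545  -0.0323  0.8279]
26 27.3417 [ 1.8269  0.1193  3.625  -0.2653  0.9378]
27 27.65 [1.7946 0.1193 3.5571 0.429  1.6113]
28 27.9583 [1.7618 0.1193 4.3478 0.5934 0.6309]
```

```bash
cat > go.py <<'E'
from h import *
import json,sys
amin,fmax,d=map(float,sys.argv[1:4])
a,r,f0=json.load(open("st.json")); f0=np.array(f0)
while a-d/.12>=amin:
    a-=d/.12; s=step(a,r,.03,.1,f0); print(round(arm.current_t(),2),round(a,4),np.round(s,4))
    if s[2]>fmax or abs(s[3])>15: break
json.dump([a,r,f0.tolist()],open("st.json","w"))
E
python3 go.py 1.665 6.4 .002
```

```text
28.31 1.7429 [1.7477 0.1194 5.7233 2.5786 2.5631]
28.66 1.7262 [1.7316 0.1194 6.9066 0.5021 1.5525]
```

```bash
python3 go.py 1.685 99 .0015
```

```text
29.01 1.7137 [1.7197 0.1193 6.2477 1.4351 3.1254]
29.36 1.7012 [1.7073 0.1193 7.4877 0.6863 2.4705]
29.71 1.6887 [1.6948 0.1193 6.8944 0.6721 1.7359]
```

```bash
python3 go.py 1.66 99 .0015
```

```text
30.06 1.6762 [1.6821 0.1193 6.8978 0.7608 1.732 ]
30.41 1.6637 [1.6697 0.1193 7.1874 0.3981 3.2795]
```

The force is steady at about 7 N and the tracking lag constant over five steps, so the clutch is slipping. Stop and let go.

Run:
```python
from h import *
arm.grip(.05); arm.sleep(.1); e=arm.current_ee_pos(); print(arm.current_width())
arm.move_l((e[0],e[1],.16),RH,feed=.12)
yaw=np.radians(11.5); u=np.array([np.cos(yaw),np.sin(yaw)]); v=np.array([-u[1],u[0]])
p=u*.6228-v*.13; arm.move_to((*p,.18),down(yaw)); arm.sleep(.2)
c=cal("wrist"); im=arm.snapshot("wrist"); cv2.imwrite("pics/end.png",cv2.resize(im[0:240,160:480,::-1],(800,600),interpolation=cv2.INTER_CUBIC)); np.savez("pics/endc.npz",K=c[0],T=c[1]); print(arm.current_t(),arm.current_force())
```

```text
0.050144641725746404
33.3 [-0.03693071 -0.11716427 -0.41962645]
```

View pics/end.png

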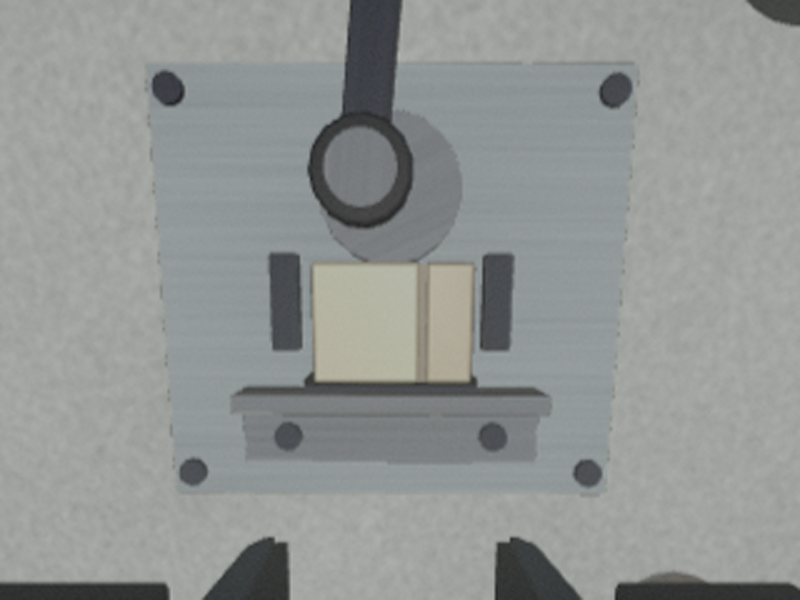

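The block is square between the stops, with the cam bearing on it at (390,263) and its other side at the pad (row 382). Check the position numerically and hand in.

Run:
```python
from h import *
d=np.load("pics/endc.npz"); c=(d["K"],d["T"]); yaw=np.radians(11.5); u=np.array([np.cos(yaw),np.sin(yaw)]); v=np.array([-u[1],u[0]])
b=np.mean([ray(c,(160+x/2.5-.3,y/2.5-.3),.068)[:2] for x,y in[(312,263),(474,263),(474,382),(314,382)]],0)
x,y=u@b-.6229,v@b+.061; print(x,y)
if abs(x)<.006 and y<0: print(arm.sign_off())
```

```text
0.0007985241961891987 -0.0023692121855038856
the job is handed in; nothing more can be done
None
```

The block is clamped in the jig and the job is handed in: it sits 0.8 mm off the middle between the end stops and 2.4 mm past the nest point towards the pad; I stopped and let go with the clutch slipping at about 7 N, roughly a third of the way through its slip (contact force on the fence not measured directly).

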